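Return the unopened brown vials to their stock bins

TASK

Put the four unopened brown-glass vials back into stock: stand each one upright in the empty front pocket of the bin that holds vials with the same cap colour. They are glass, so set them down rather than drop them. Leave the opened brown vial (no coloured cap) and the clear-glass vial standing where they are.

Things in the scene. Friction and masses are not known exactly. Their poses are not given: they have to be found in the camera images.
- vial_red: Unopened vial, loose, upright: dark brown glass, white label, flat red cap. Cylinder 42 mm in diameter up to 49 mm high, then shoulder, metal neck band and cap (24 mm in diameter); 73 mm tall, about 0.11 kg. Origin: centre of its underside, z up. Vials start nearer the robot than the bins, 28 mm or more apart side to side; two tape rolls and a flat box, under 20 mm high, lie loose among them.
- vial_yellow: Unopened vial, loose, upright: dark brown glass, white label, flat yellow cap. Cylinder 42 mm in diameter up to 49 mm high, then shoulder, metal neck band and cap (24 mm in diameter); 73 mm tall, about 0.11 kg. Origin: centre of its underside, z up. Vials start nearer the robot than the bins, 28 mm or more apart side to side; two tape rolls and a flat box, under 20 mm high, lie loose among them.
- vial_blue: Unopened vial, loose, upright: dark brown glass, white label, flat blue cap. Cylinder 42 mm in diameter up to 49 mm high, then shoulder, metal neck band and cap (24 mm in diameter); 73 mm tall, about 0.11 kg. Origin: centre of its underside, z up. Vials start nearer the robot than the bins, 28 mm or more apart side to side; two tape rolls and a flat box, under 20 mm high, lie loose among them.
- vial_green: Unopened vial, loose, upright: dark brown glass, white label, flat green cap. Cylinder 42 mm in diameter up to 49 mm high, then shoulder, metal neck band and cap (24 mm in diameter); 73 mm tall, about 0.11 kg. Origin: centre of its underside, z up. Vials start nearer the robot than the bins, 28 mm or more apart side to side; two tape rolls and a flat box, under 20 mm high, lie loose among them.
- bin_red: White fixed bin, red label lip in front, two red-capped vials fixed in its rear (x +32 to +127 mm, walls 55, tops 76 mm high). Empty front pocket: 58 x 58 mm inside, floor 3 mm and top of its 3 mm walls 26 mm above the counter. Origin: under the pocket's middle at counter level; x to the rear, away from the robot within 0.15 rad, y across, z up. Pockets of neighbours over 100 mm apart.
- bin_yellow: White fixed bin, yellow label lip in front, two yellow-capped vials fixed in its rear (x +32 to +127 mm, walls 55, tops 76 mm high). Empty front pocket: 58 x 58 mm inside, floor 3 mm and top of its 3 mm walls 26 mm above the counter. Origin: under the pocket's middle at counter level; x to the rear, away from the robot within 0.15 rad, y across, z up. Pockets of neighbours over 100 mm apart.
- bin_blue: White fixed bin, blue label lip in front, two blue-capped vials fixed in its rear (x +32 to +127 mm, walls 55, tops 76 mm high). Empty front pocket: 58 x 58 mm inside, floor 3 mm and top of its 3 mm walls 26 mm above the counter. Origin: under the pocket's middle at counter level; x to the rear, away from the robot within 0.15 rad, y across, z up. Pockets of neighbours over 100 mm apart.
- bin_green: White fixed bin, green label lip in front, two green-capped vials fixed in its rear (x +32 to +127 mm, walls 55, tops 76 mm high). Empty front pocket: 58 x 58 mm inside, floor 3 mm and top of its 3 mm walls 26 mm above the counter. Origin: under the pocket's middle at counter level; x to the rear, away from the robot within 0.15 rad, y across, z up. Pockets of neighbours over 100 mm apart.
- opened_vial: Opened vial, to be left: the same dark brown glass vial, but its coloured cap is gone and the grey rubber stopper shows in the bare aluminium band; 42 mm in diameter, 67 mm tall, loose, upright. Origin: centre of its underside, z up its axis.
- clear_vial: A different drug, to be left: vial of clear, colourless glass with a red cap, 42 mm in diameter, 73 mm tall, loose, upright. Origin: centre of its underside, z up its axis.

How it is judged (in metres and radians):
At the end, for the whole second after the job is handed in: Each capped brown vial stands upright (within 0.1 rad), released and still, on the floor of its own colour's bin pocket (foot within 14 mm of the middle, under 7 mm above the counter); the opened and the clear vial stand upright within 20 mm of their starts (horizontal distance between vial_red and bin_red below 0.014 m and z of vial_red in the frame of bin_red between 0 and 0.007 m and angle between each of vial_red, vial_yellow, vial_blue, vial_green, opened_vial, clear_vial's own z axis and vertical below 0.1 rad and linear speed of each of vial_red, vial_yellow, vial_blue, vial_green, opened_vial, clear_vial below 0.02 m/s and horizontal distance between vial_yellow and bin_yellow below 0.014 m and z of vial_yellow in the frame of bin_yellow between 0 and 0.007 m and horizontal distance between vial_blue and bin_blue below 0.014 m and z of vial_blue in the frame of bin_blue between 0 and 0.007 m and horizontal distance between vial_green and bin_green below 0.014 m and z of vial_green in the frame of bin_green between 0 and 0.007 m and distance of each of opened_vial, clear_vial from where it was at the start of the episode below 0.02 m); the robot touches nothing.
It fails at once if the opened brown vial is moved by more than 20 mm or knocked over (distance of opened_vial from where it was at the start of the episode above 0.02 m or angle between opened_vial's own z axis and vertical above 0.5 rad).
It fails at once if the clear-glass vial is moved by more than 20 mm or knocked over (distance of clear_vial from where it was at the start of the episode above 0.02 m or angle between clear_vial's own z axis and vertical above 0.5 rad).
It fails at once if a capped brown vial is dropped (falls free of the fingers faster than 0.6 m/s) ((linear speed of vial_red above 0.6 m/s and contact force between the fingers and vial_red below 0.05 N) or (linear speed of vial_yellow above 0.6 m/s and contact force between the fingers and vial_yellow below 0.05 N) or (linear speed of vial_blue above 0.6 m/s and contact force between the fingers and vial_blue below 0.05 N) or (linear speed of vial_green above 0.6 m/s and contact force between the fingers and vial_green below 0.05 N)).
It also fails if it takes over 96 s, if anything falls off the work surface, if the arm or the gripper's body presses on something with over 40 N, if the wrist force passes 120 N, or if a joint passes its speed limit or range.

ROBOT

A 6-joint arm with a two-finger parallel gripper is mounted at the origin on the work surface. World frame = base frame: x ahead of the robot, y to its left, z up, the work surface at z = 0. Lengths are in mm, angles in degrees, forces in N, time in s.
With the tool pointing down it reaches from about 350 to 850 mm from the base axis. Payload 8.1 kg.
Tool frame: the origin (TCP) lies midway between the tips of the shut fingers; the grasp point (between the pads) lies 19 mm behind it (hold_point_z is the distance from the TCP to the grasp point, in mm); z points along the fingers, y is the direction in which the jaws open and shut (so a half turn about z gives the same grasp; the last joint's range is limited). The gripper opens to 85 mm and grips with 20 to 120 N. Pads are 22 mm wide; open, the fingers measure 114 mm over their backs; the gripper's body (76 mm by 85 mm) begins 54 mm behind the grasp point. The pads swing forward as they close: fully open they stand 13 mm farther back than shut.
Start: joints at [-76.398, 7.471, 85.268, -0, 87.261, -4.893], TCP at [190.354, -569.008, 231.292] pointing down, gripper open.
Joint ranges: [-169.43, 169.43], [-51.17, 129.36], [1.28, 143.12], [-76.62, 256.62], [0, 156.53], [-152.29, 152.29]. Speed limits (degrees/s): [136.94, 136.94, 159.86, 180, 180, 180].

INTERFACE

Orientations are given as [roll, pitch, yaw] about the fixed x, y, z axes, in that order (R = Rz(yaw) Ry(pitch) Rx(roll)).
In Python, from bench import sense, snapshot, camera_params, hand_in, hold_point_z gives the robot as it stands.
- The arm moves only by the tool servo_tool, never from a script. Its argument "motion" is a list of rows, each a list of 7 numbers: the finger opening in mm, from 0 to 85.4, then the shift along the tool's x, y, z in mm, then the turn, a rotation vector about the tool's x, y, z in rad. A call has 1 to 10 rows; each row shifts and turns the pose as measured when the row begins, along the tool's axes as they then stand; what a row does not reach is not made up. A row lasts 1/10 s, in which the tool goes at most 50 mm and 8.59 degrees, less where a joint would pass 70% of its speed; a pose out of reach is approached as far as the arm can. A call with a gripper value outside its range is refused whole. The fingers move at their own pace and stop on an object; "force" is the grip in N (left out, the last holds). Time passes only in rows, so rows that do not move let the fingers close. It gives the time, the measured TCP pose, the force and the opening at its end, in the units of the state.
- sense(): the state, without advancing time (a new reading comes with each control period).
- snapshot(name): name is "scene" or "side" or "wrist"; returns the picture (384x512x3 uint8, blue, green, red); there is no depth.
- camera_params(name): a dict with "fx", "fy", "cx", "cy" (pixels), "R" (3x3) and "t" (3): a world point X has camera coordinates R X + t; the wrist camera has in their place "tool_from_camera" (4x4, takes a point from camera to tool coordinates, whose origin is the TCP and whose axes are the flange's). Camera axes: x right, y down, z forward; pixel columns grow to the right and rows downward; lengths in mm; the calibration is good to about 2 mm. A picture is of the moment at which its call begins: read the wrist's pose just before it. camera_params takes no time and is no camera call.
- hand_in(): hands the job in, once; it reports no verdict.
The state is a dict: "time": time; "joint_pos": joint angles; "qd": joint speeds; "joint_efforts": joint torques, N m; "tool_pos": TCP position; "tcp_rot": TCP orientation; "ft_force": force on the tool from outside, world axes, zero at the start; "wrist_torque": the same for the moment, N m; "finger_gap": finger opening in mm.
Only numpy, scipy, OpenCV 4.12 (cv2) and the standard library are available. Lean on these libraries where they do the work, as an engineer would, in place of code of your own. Each camera call takes 0.05 s, during which the arm holds its last target. There are 200 camera calls.

## Working session

There is one attempt and no reset: what is moved stays moved. The work goes in short steps, Python scripts to look and compute and a tool call to move; the robot and the scene stay as the last step left them, time stands still between calls to the robot, and variables do not carry over. Pictures are saved under pics/ and viewed, about 12 in all and at most 16, crops included, and the job is handed in when it is done.

Besides the shell and the picture viewer there is one more tool, called after "Request:" as name(argument=value, ...), one argument or row to a line, values as JSON. servo_tool: Moves the arm, as the interface text tells. Its arguments: {"type":"object","properties":{"motion":{"type":"array"},"force":{"type":"number"}},"required":["motion"]}

```bash
mkdir -p pics; python3 - <<'E'
from bench import *
import cv2,json
for n in("scene","side"):
    cv2.imwrite(f"pics/{n}0.png",snapshot(n)); p=camera_params(n); print(n,{k:(v.tolist() if hasattr(v,'tolist') else v) for k,v in p.items()})
cv2.imwrite("pics/wrist0.png",snapshot("wrist"))
print(camera_params("wrist"),hold_point_z,sense())
E
```

```text
scene {'fx': 428.2825290588187, 'fy': 428.2825290588187, 'cx': 258.1827116514477, 'cy': 185.1711739396478, 'R': [[-0.4540300293049181, 0.8909787785265953, 0.003680856507845847], [0.7031428185841826, 0.36084266803412046, -0.6126848664684876], [-0.5472174240307651, -0.2755891600576367, -0.7903187367738789]], 't': [215.525319471933, -318.56078905969395, 1145.4710916584029]}
side {'fx': 376.56459469490585, 'fy': 376.56459469490585, 'cx': 254.71970073189888, 'cy': 193.7446338746864, 'R': [[0.9489718537314674, -0.3150755956487531, 0.013408573825950237], [-0.2285178991507982, -0.7163268616053803, -0.6592840033781282], [0.21732922167340535, 0.6225778636999308, -0.7517744429266413]], 't': [-494.05458541097175, 149.98379438526982, 689.6079452314044]}
{'fx': 282.33680554174117, 'fy': 282.33680554174117, 'cx': 258.86696687921756, 'cy': 192.0740356024862, 'tool_from_camera': array([[ 9.70893785e-04, -9.64635791e-01, -2.63584613e-01,
         6.62226129e+01],
       [ 9.99999402e-01,  1.06936529e-03, -2.30115191e-04,
        -1.23416464e+00],
       [ 5.03845584e-04, -2.63584232e-01,  9.64636252e-01,
        -1.43348400e+02],
       [ 0.00000000e+00,  0.00000000e+00,  0.00000000e+00,
         1.00000000e+00]])} 18.700000000000003 {'time': 0.15, 'joint_pos': array([-7.63977801e+01,  7.50598233e+00,  8.53158122e+01,  2.02332897e-04,
        8.72637557e+01, -4.89137737e+00]), 'qd': array([ 0.0029083 , -0.18697421, -0.21209879,  0.04113293,  0.02298681,
        0.08181629]), 'joint_efforts': array([-4.09858217e-06, -5.70063472e+01, -5.01159847e+01, -2.21359460e-04,
        9.53243900e-03, -4.20444121e-05]), 'tool_pos': array([ 190.25386254, -568.57064731,  230.46864881]), 'tcp_rot': array([-1.79914779e+02, -7.49596087e-03,  1.84935819e+01]), 'ft_force': array([-0.6299252 ,  0.53704098, -0.39512607]), 'wrist_torque': array([0.0418982 , 0.00615818, 0.00268518]), 'finger_gap': 85.32105259626663}
```

View pics/scene0.png

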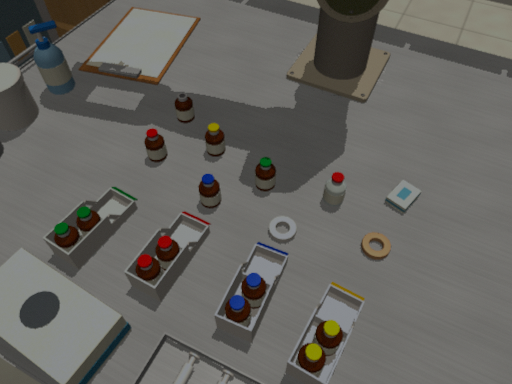

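View pics/side0.png

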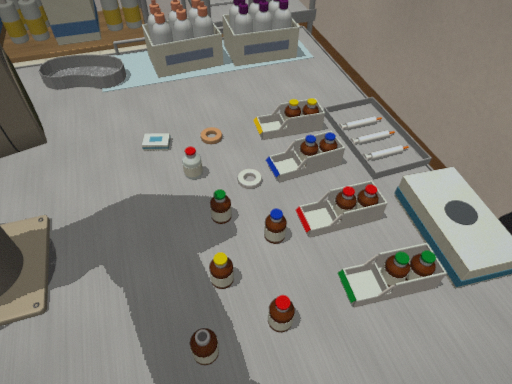

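```bash
python3 - <<'E'
import cv2,numpy as np
for n,(x,y,w,h) in {"scene":(40,175,340,205),"side":(235,90,225,220)}.items():
    im=cv2.imread(f"pics/{n}0.png")
    k=800/w if n=="scene" else 2.7
    cv2.imwrite(f"pics/{n}_c.png",cv2.resize(im[y:y+h,x:x+w],None,fx=800/340 if n=="scene" else 2.7,fy=800/340 if n=="scene" else 2.7,interpolation=cv2.INTER_CUBIC))
    hsv=cv2.cvtColor(im,cv2.COLOR_BGR2HSV)
    for c,(lo,hi) in dict(red=(172,4),yellow=(25,35),green=(55,85),blue=(108,128)).items():
        H=hsv[...,0]; m=((H>=lo)|(H<=hi)) if lo>hi else ((H>=lo)&(H<=hi))
        m=(m&(hsv[...,1]>170)&(hsv[...,2]>90)).astype(np.uint8)
        _,_,s,ce=cv2.connectedComponentsWithStats(m)
        print(n,c,[(round(ce[i][0],1),round(ce[i][1],1),s[i][2:].tolist()) for i in range(1,len(s)) if s[i][4]>25])
E
```

```text
scene red [(np.float64(151.4), np.float64(132.4), [10, 8, 67]), (np.float64(337.5), np.float64(176.7), [12, 10, 88]), (np.float64(195.4), np.float64(217.4), [26, 12, 39]), (np.float64(164.2), np.float64(241.3), [14, 12, 129]), (np.float64(144.2), np.float64(260.2), [15, 13, 147])]
scene yellow [(np.float64(213.1), np.float64(126.7), [11, 8, 72]), (np.float64(331.3), np.float64(327.7), [16, 16, 192]), (np.float64(313.3), np.float64(351.3), [17, 17, 222])]
scene green [(np.float64(265.1), np.float64(161.5), [10, 6, 47])]
scene blue [(np.float64(207.2), np.float64(178.2), [12, 9, 83]), (np.float64(272.6), np.float64(248.3), [29, 12, 41]), (np.float64(253.3), np.float64(279.3), [14, 13, 144]), (np.float64(236.7), np.float64(301.8), [15, 14, 162])]
side red [(np.float64(189.9), np.float64(150.6), [10, 8, 65]), (np.float64(370.6), np.float64(189.2), [12, 10, 90]), (np.float64(348.3), np.float64(191.0), [12, 9, 88]), (np.float64(302.7), np.float64(219.4), [14, 25, 119]), (np.float64(282.4), np.float64(302.3), [16, 14, 171])]
side yellow [(np.float64(293.4), np.float64(101.8), [8, 6, 39]), (np.float64(311.7), np.float64(101.0), [9, 6, 40]), (np.float64(220.2), np.float64(258.5), [14, 12, 131])]
side green [(np.float64(219.9), np.float64(193.5), [10, 8, 59]), (np.float64(428.1), np.float64(256.2), [13, 11, 113]), (np.float64(401.9), np.float64(257.3), [13, 11, 115]), (np.float64(346.6), np.float64(286.2), [17, 32, 169])]
side blue [(np.float64(329.8), np.float64(136.2), [10, 7, 56]), (np.float64(310.4), np.float64(138.8), [10, 7, 58]), (np.float64(272.3), np.float64(167.0), [12, 19, 77]), (np.float64(276.1), np.float64(213.7), [12, 10, 94])]
```

View pics/scene_c.png

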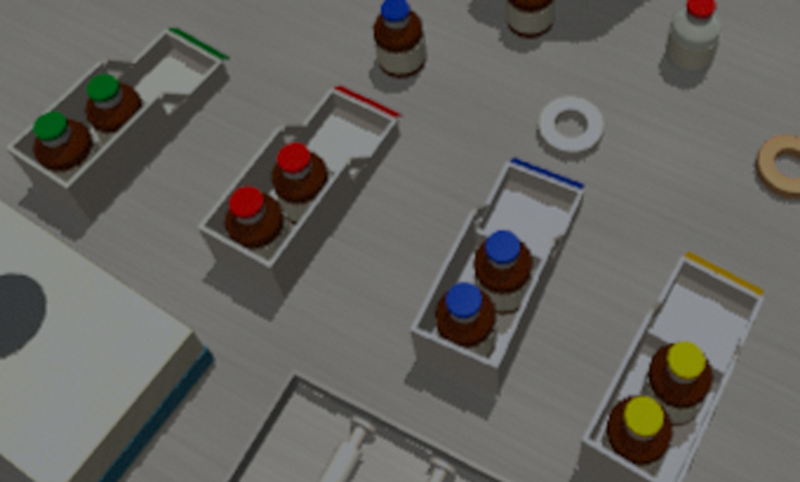

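View pics/side_c.png

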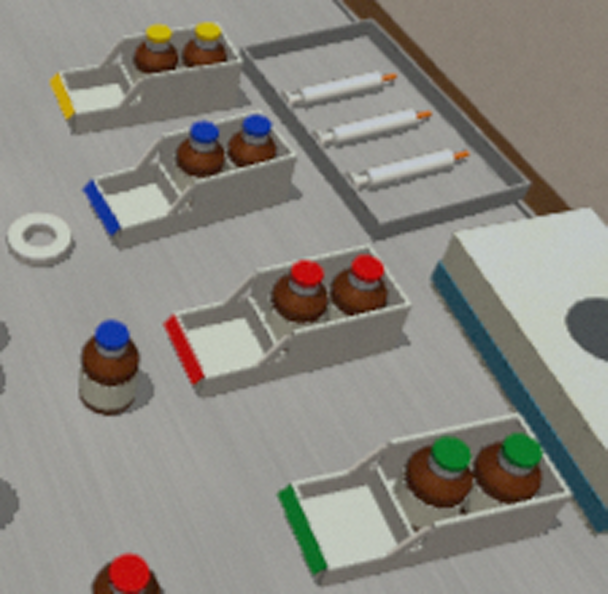

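```bash
cat > h.py <<'E'
import numpy as np,cv2
from bench import *
P={n:camera_params(n) for n in("scene","side")}
def onz(n,u,v,z):
    p=P[n];R=np.array(p["R"]);t=np.array(p["t"])
    d=R.T@[(u-p["cx"])/p["fx"],(v-p["cy"])/p["fy"],1];o=-R.T@t
    return (o+d*(z-o[2])/d[2])
def tri(a,b):
    A=[];B=[]
    for n,(u,v) in (("scene",a),("side",b)):
        p=P[n];M=np.c_[p["R"],p["t"]];x=(u-p["cx"])/p["fx"];y=(v-p["cy"])/p["fy"]
        for r in(x*M[2]-M[0],y*M[2]-M[1]):A.append(r[:3]);B.append(-r[3])
    return np.linalg.lstsq(np.array(A),np.array(B),rcond=None)[0]
E
python3 - <<'E'
from h import *
np.set_printoptions(precision=1,suppress=True)
for n,a,b in [("red",(151.4,132.4),(282.4,302.3)),("yel",(213.1,126.7),(220.2,258.5)),("grn",(265.1,161.5),(219.9,193.5)),("blu",(207.2,178.2),(276.1,213.7)),("clr",(337.5,176.7),(189.9,150.6)),("opn",(182,97),(203,336))]:
    print(n,tri(a,b),onz("scene",*a,71),onz("side",*b,71))
S=lambda x,y:(40+x/2.353,175+y/2.353)
D=lambda x,y:(235+x/2.7,90+y/2.7)
bins=dict(red=[(164.2,241.3),(348.3,191),(144.2,260.2),(370.6,189.2),S(367,102),D(184,350)],
yel=[(331.3,327.7),(293.4,101.8),(313.3,351.3),(311.7,101),S(724,273),D(63,97)],
blu=[(253.3,279.3),(310.4,138.8),(236.7,301.8),(329.8,136.2),S(547,174),D(103,207)],
grn=[S(103,88),(401.9,257.3),S(51,127),(428.1,256.2),S(198,43),D(303,531)])
for n,(a,b,c,d,e,f) in bins.items():
    p,q=tri(a,b),tri(c,d);l=tri(e,f);u=(q-p)[:2];s=np.linalg.norm(u);u/=s
    m=((p+q)/2)[:2]
    print(n,"caps",p,q,"sp",s,"yaw",np.degrees(np.arctan2(u[1],u[0])),"lip",l,"lip->mid",np.linalg.norm(m-l[:2]),"pocket",m-78*u, "lipyaw",np.degrees(np.arctan2(*(m-l[:2])[::-1])))
    print("   1cam", [onz("scene",*a,73)[:2],onz("side",*b,73)[:2]])
E
```

```text
red [ 483.5 -246.    69.7] [ 484.3 -244.9   71. ] [ 483.3 -246.6   71. ]
yel [ 411.1 -139.8   70.5] [ 411.1 -139.3   71. ] [ 411.3 -140.4   71. ]
grn [448.4   1.4  71.4] [447.9   1.3  71. ] [448.6   1.6  71. ]
blu [535.7 -78.5  70.4] [536.1 -78.2  71. ] [535.5 -78.9  71. ]
clr [418.6 141.8  70.3] [419. 142.  71.] [418.6 140.8  71. ]
opn [ 353.7 -256.2   62.2] [ 361.8 -249.5   71. ] [ 353.6 -259.6   71. ]
red caps [689.6 -70.7  73.6] [734.3 -79.7  73.3] sp 45.54612940464948 yaw -11.346636486778946 lip [598.4 -72.1  19.7] lip->mid 113.57424398004412 pocket [635.5 -59.9] lipyaw -1.5629285311460959
   1cam [array([689.1, -70.9]), array([690.2, -70.5])]
yel caps [698.9 236.4  74. ] [743.3 225.5  74.6] sp 45.660367959335375 yaw -13.821327684137339 lip [607.4 237.6  20.6] lip->mid 113.91893070827841 pocket [645.4 249.5] lipyaw -3.348355113586981
   1cam [array([698.4, 236.4]), array([699.7, 237.6])]
blu caps [682.5  96.3  73.1] [727.8  90.9  73.5] sp 45.63629994708155 yaw -6.840046255789198 lip [592.5  87.9  21. ] lip->mid 112.84507342918408 pocket [627.7 102.9] lipyaw 2.9343026843780273
   1cam [array([682.1,  96.6]), array([682.8,  96.1])]
grn caps [ 705.8 -233.8   72.6] [ 750.2 -245.3   71.8] sp 45.91651876945747 yaw -14.55933051765615 lip [ 613.3 -232.5   19.8] lip->mid 114.9133361271463 pocket [ 652.5 -220. ] lipyaw -3.5349386606213398
   1cam [array([ 705.4, -232.8]), array([ 706.3, -234.4])]
```

View pics/wrist0.png

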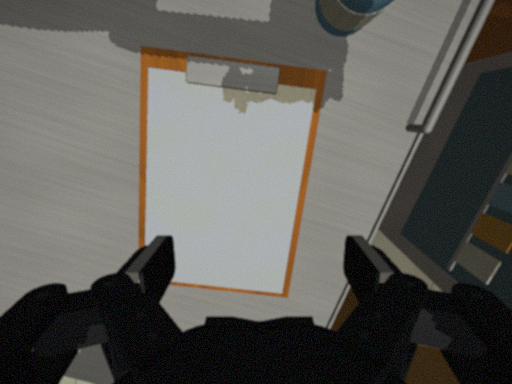

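```bash
python3 - <<'E'
from h import *
np.set_printoptions(precision=1,suppress=True)
S=lambda x,y:(40+x/2.353,175+y/2.353)
D=lambda x,y:(235+x/2.7,90+y/2.7)
# scene: rearL rearR (z55), lip ends (z~24); side: rear corners z55, lip top ends
B=dict(red=[(203,225),(268,262),(336,89),(399,115),(408,302),(374,247),(197,382),(170,317)],
yel=[(585,440),(655,476),(686,254),(762,292),(240,63),(231,24),(70,116),(54,77)],
blu=[(413,330),(497,367),(512,161),(582,186),(295,156),(277,114),(116,233),(89,182)],
grn=[(12,148),(66,184),(170,30),(227,57),(568,494),(517,418),(322,572),(284,488)])
for n,c in B.items():
    for k,f,cc in (("scene",S,c[:4]),("side",D,c[4:])):
        r=[onz(k,*f(*x),z)[:2] for x,z in zip(cc,(55,55,22,22))]
        a,b=(r[0]+r[1])/2,(r[2]+r[3])/2;u=a-b;L=np.hypot(*u);u/=L
        print(n,k,"rear",r[0],r[1],"lip",r[2],r[3],"w",np.hypot(*(r[0]-r[1])),np.hypot(*(r[2]-r[3])),"L",L,"yaw",np.degrees(np.arctan2(u[1],u[0])),"pocket from rear",a-127*u)
E
```

```text
red scene rear [ 757.4 -103.7] [759.5 -46.1] lip [ 599.5 -100. ] [597.6 -40.9] w 57.617099384288636 59.07323560818036 L 159.95541198953933 yaw -1.602018522349943 pocket from rear [631.5 -71.4]
red side rear [ 759.4 -106. ] [764.  -49.3] lip [ 595.7 -104.1] [600.5 -41.8] w 56.822410101110655 62.4633654125223 L 163.6790667735536 yaw -1.6423635503812204 pocket from rear [634.8 -74. ]
yel scene rear [767.3 198.9] [767.  245.7] lip [605.2 208.6] [607.9 267.6] w 46.76578388409544 59.09070610906782 L 161.33193535869793 yaw -5.6280368942652235 pocket from rear [640.7 234.7]
yel side rear [765.  193.4] [783.2 251.9] lip [605.  206.4] [609.2 265.5] w 61.21333520139509 59.29707509033678 L 167.4906155662204 yaw -4.550433979196776 pocket from rear [647.5 232.7]
blu scene rear [755.5  68. ] [751.9 129.1] lip [593.9  59.4] [589.  117.2] w 61.2182220367365 58.01722451086021 L 162.54758650427374 yaw 3.5845122379270675 pocket from rear [626.9  90.6]
blu side rear [754.2  63.3] [764.6 117.3] lip [592.6  54.1] [592.  118.2] w 54.96763255907594 64.07149765100769 L 167.139932144144 yaw 1.4060329686501645 pocket from rear [632.4  87.1]
grn scene rear [ 771.6 -270.1] [ 776.5 -213. ] lip [ 613.1 -260.1] [ 614.  -199.3] w 57.23015164510862 60.840547963458796 L 160.9569528326388 yaw -4.232143151198038 pocket from rear [ 647.4 -232.2]
grn side rear [ 771.5 -276.5] [ 775.1 -217.5] lip [ 611.7 -263.3] [ 616.2 -201.9] w 59.06167804362792 61.590687232764445 L 160.00245633924794 yaw -5.144942594405148 pocket from rear [ 646.8 -235.6]
```

Request:
servo_tool(
  motion=[
    [85,0,0,0,0,0,0.11],
    [85,0,0,0,0,0,0.11],
    [85,0,0,0,0,0,0.11],
    [85,33,-36,0,0,0,0],
    [85,33,-36,0,0,0,0],
    [85,33,-36,0,0,0,0],
    [85,33,-36,0,0,0,0],
    [85,33,-36,0,0,0,0],
    [85,33,-36,0,0,0,0],
    [85,33,-36,0,0,0,0],
  ],
)

```text
time: 1.15
tool_pos: [427.6, -317.4, 226.4]
tcp_rot: [-179.7, 0.2, -1.9]
ft_force: [0.8, -0.6, -0.3]
finger_gap: 84.9
```

Request:
servo_tool(
  motion=[
    [85,27,-36.5,0,0,0,-0.035],
    [85,27,-36.5,0,0,0,0],
    [85,0,0,0,0,0,0],
    [85,0,0,0,0,0,0],
  ],
)

```text
time: 1.55
tool_pos: [487.7, -235.8, 225.6]
tcp_rot: [-179.5, 0.2, 0.7]
ft_force: [0.3, -0.9, -0.2]
finger_gap: 84.5
```

```bash
cat >> h.py <<'E'
from scipy.spatial.transform import Rotation as Ro
def wshot(name):
    s=sense();im=snapshot("wrist");cv2.imwrite(f"pics/{name}.png",im)
    np.savez(f"pics/{name}.npz",p=s["tool_pos"],r=s["tcp_rot"]);print(s["time"],s["tool_pos"].round(1),s["tcp_rot"].round(2),s["finger_gap"]);return im
def wz(name,u,v,z):
    d=np.load(f"pics/{name}.npz");p=camera_params("wrist");T=p["tool_from_camera"];R=Ro.from_euler("xyz",d["r"],degrees=True).as_matrix()
    o=R@T[:3,3]+d["p"];k=R@T[:3,:3]@[(u-p["cx"])/p["fx"],(v-p["cy"])/p["fy"],1]
    return o+k*(z-o[2])/k[2]
E
python3 -c "
from h import *
wshot('w1')"
```

```text
1.55 [ 487.7 -235.8  225.6] [-179.52    0.22    0.67] 84.5367940640526
```

View pics/w1.png

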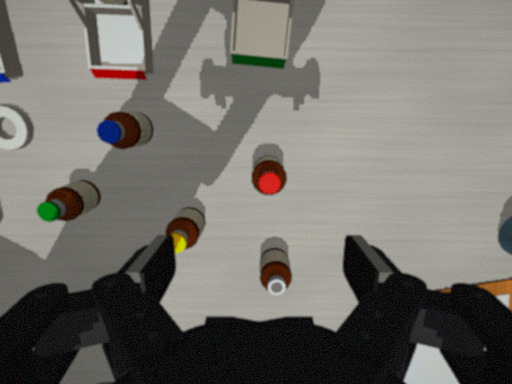

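```bash
python3 - <<'E'
from h import *
np.set_printoptions(precision=1,suppress=True)
for n,u,v,z in [("red",270,183,73),("opn",276,287,67),("blu",110,132,73),("grnv",48,211,73),("yel",178,242,73),
 ("greenlip L",233,61,22),("R",286,65,22),("redlip L",92,72,22),("R",146,75,22)]: print(n,wz("w1",u,v,z))
im=cv2.imread("pics/w1.png");cv2.imwrite("pics/w1c.png",cv2.resize(im[0:85,60:310],None,fx=3.2,fy=3.2,interpolation=cv2.INTER_CUBIC))
E
```

```text
red [ 482.3 -245.5   73. ]
opn [ 350.3 -256.1   67. ]
blu [534.  -79.4  73. ]
grnv [446.6   1.2  73. ]
yel [ 411.2 -141.7   73. ]
greenlip L [ 611.1 -202.2   22. ]
R [ 607.6 -262.2   22. ]
redlip L [597.7 -40.5  22. ]
R [ 595.2 -102.2   22. ]
```

View pics/w1c.png

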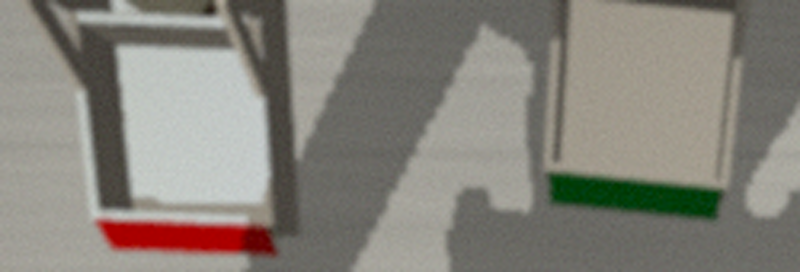

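```bash
python3 - <<'E'
from h import *
np.set_printoptions(precision=1,suppress=True)
W=lambda x,y,z:wz("w1",60+x/3.2,y/3.2,z)
for n,l,r,z in [("red",(97,220),(274,226),26),("grn",(549,172),(722,190),26)]:
    a,b=W(*l,z),W(*r,z);v=(a-b)[:2];w=np.hypot(*v);v/=w;u=np.array([v[1],-v[0]])
    print(n,a,b,"w",w,"yaw",np.degrees(np.arctan2(u[1],u[0])),"pocket",((a+b)/2)[:2]+32*u)
print("red floor far",W(115,45,3),W(262,48,3),"near R",W(272,205,3),"grn floor far",W(572,2,3),W(732,14,3))
E
```

```text
red [600.6 -41.3  26. ] [ 599.3 -103.8   26. ] w 62.465780244145165 yaw -1.1415200366930471 pocket [631.9 -73.2]
grn [ 617.8 -201.1   26. ] [ 612.7 -261.3   26. ] w 60.37984430043598 yaw -4.804341132759995 pocket [ 647.2 -233.9]
red floor far [662.  -43.4   3. ] [661.6 -96.3   3. ] near R [609.6 -94.9   3. ] grn floor far [ 677.1 -207.7    3. ] [ 674.  -264.4    3. ]
```

Request:
servo_tool(
  motion=[
    [85,-4.5,10,30,0,0,0.012],
    [85,0,0,45,0,0,0],
    [85,0,0,40,0,0,0],
    [85,0,0,0,0,0,0],
    [85,0,0,0,0,0,0],
  ],
)

```text
time: 2.1
tool_pos: [480.8, -252.0, 110.3]
tcp_rot: [-179.7, 0.0, -0.5]
ft_force: [0.6, 0.2, 0.9]
finger_gap: 85.1
```

Request:
servo_tool(
  motion=[
    [85,2,-6,20,0,0,0],
    [85,0,0,30,0,0,0],
    [85,0,0,25,0,0,0],
    [85,0,0,8,0,0,0],
    [85,0,0,0,0,0,0],
    [85,0,0,0,0,0,0],
  ],
)

```text
time: 2.7
tool_pos: [490.1, -254.5, 40.9]
tcp_rot: [179.7, -0.9, -0.8]
ft_force: [0.0, -0.3, 0.4]
finger_gap: 84.9
```

```bash
python3 -c "
from bench import *
for i in range(2):
    s=sense();print(s['tool_pos'].round(1),s['tcp_rot'].round(2),s['qd'].round(2),s['ft_force'].round(1));snapshot('side')
s=sense();print(s['tool_pos'].round(1),s['tcp_rot'].round(2))"
```

```text
[ 490.1 -254.5   40.9] [179.69  -0.91  -0.83] [-0.33 -0.72 -1.06 -0.07  0.67 -0.08] [ 0.  -0.3  0.4]
[ 490.5 -254.8   41.3] [179.65  -0.96  -0.83] [ 0.12 -0.22  0.08 -0.04 -0.39  0.18] [ 1.  -0.3  0.6]
[ 490.5 -254.6   41.1] [179.65  -0.96  -0.82]
```

Request:
servo_tool(
  motion=[
    [85,-7.5,-8.5,5,0.006,-0.016,-0.014],
    [85,0,0,0,0,0,0],
    [85,0,0,0,0,0,0],
  ],
)

```text
time: 3.1
tool_pos: [483.9, -246.1, 38.2]
tcp_rot: [179.9, -0.1, 0.1]
ft_force: [-0.4, 0.1, 0.2]
finger_gap: 85.3
```

Request:
servo_tool(
  motion=[
    [85,0,0,9,0,0,0],
    [85,0,0,5,0,0,0],
    [30,0,0,0,0,0,0],
    [30,0,0,0,0,0,0],
    [30,0,0,0,0,0,0],
    [30,0,0,0,0,0,0],
    [30,0,0,0,0,0,0],
    [30,0,0,0,0,0,0],
  ],
  force=40,
)

```text
time: 3.9
tool_pos: [483.8, -245.9, 22.6]
tcp_rot: [179.9, -0.1, 0.1]
ft_force: [0.9, 0.2, -0.3]
finger_gap: 41.0
```

Request:
servo_tool(
  motion=[
    [30,0,0,-10,0,0,0],
    [30,0,0,-25,0,0,0],
    [30,0,0,-30,0,0,0],
    [30,0,0,-30,0,0,0],
    [30,10,-12,-5,0,0,0],
    [30,25,-30,0,0,0,0],
    [30,30,-36,0,0,0,0],
    [30,28,-34,0,0,0,0],
    [30,0,0,0,0,0,0],
    [30,0,0,0,0,0,0],
  ],
)

```text
time: 4.9
tool_pos: [579.7, -126.1, 127.5]
tcp_rot: [-179.9, -0.1, -0.1]
ft_force: [-0.7, -0.5, -1.1]
finger_gap: 40.6
```

Request:
servo_tool(
  motion=[
    [30,20,-20,0,0,0,0],
    [30,22,-23,0,0,0,0],
    [30,8,-9,0,0,0,0],
    [30,0,0,0,0,0,0],
    [30,0,0,0,0,0,0],
  ],
)

```text
time: 5.4
tool_pos: [628.0, -74.0, 124.6]
tcp_rot: [-179.9, 0.3, -0.2]
ft_force: [0.0, 0.1, -1.9]
finger_gap: 40.8
```

```bash
python3 -c "
from h import *
wshot('w2')
c=np.vstack([snapshot('scene')[160:310,100:300],snapshot('side')[120:270,240:440]])
cv2.imwrite('pics/c2.png',np.hstack([cv2.imread('pics/w2.png'),cv2.resize(c,None,fx=384/300,fy=384/300)]))"
```

```text
5.4 [628.  -74.  124.6] [-179.93    0.25   -0.22] 40.8198188299497
```

View pics/c2.png

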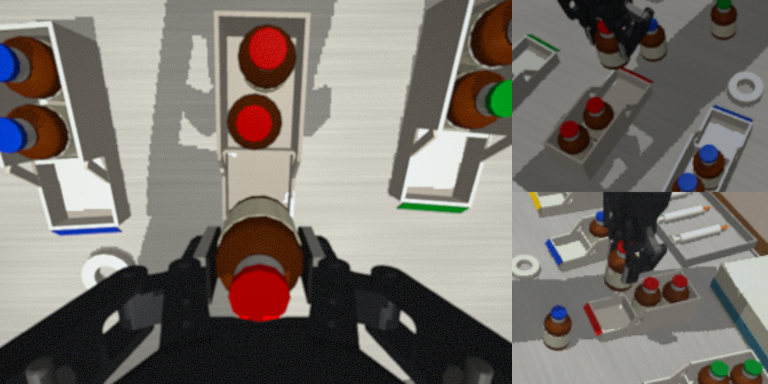

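```bash
python3 - <<'E'
from h import *
np.set_printoptions(precision=1,suppress=True)
print("cap",wz("w2",260,292,175))
for n,l,r in [("blu",(51,229),(121,228)),("grn",(397,204),(469,207))]:
    a,b=wz("w2",*l,26),wz("w2",*r,26);v=(a-b)[:2];w=np.hypot(*v);v/=w;u=np.array([v[1],-v[0]])
    print(n,a,b,"w",w,"yaw",np.degrees(np.arctan2(u[1],u[0])),"pocket",((a+b)/2)[:2]+32*u)
for u in (225,230,290,296): print(wz("w2",u,185,26))
print("rear outer",wz("w2",214,12,55),wz("w2",310,12,55))
E
```

```text
cap [629.5 -73.5 175. ]
blu [592.3 119.2  26. ] [593.2  54.4  26. ] w 64.80520367845165 yaw 0.7529631993065229 pocket [624.8  87.2]
grn [ 615.8 -196.9   26. ] [ 612.8 -262.    26. ] w 65.22200970168359 yaw -2.627216414737663 pocket [ 646.3 -230.9]
[633.8 -43.   26. ]
[633.8 -47.4  26. ]
[ 633.7 -100.3   26. ]
[ 633.7 -105.6   26. ]
rear outer [759.5 -43.4  55. ] [ 759.3 -107.2   55. ]
```

Request:
servo_tool(
  motion=[
    [30,2.5,0,15,0,-0.004,0],
    [30,0,0,20,0,0,0],
    [30,0,0,15,0,0,0],
    [30,0,0,5,0,0,0],
    [30,0,0,0,0,0,0],
    [30,0,0,0,0,0,0],
  ],
)

```text
time: 6.15
tool_pos: [628.6, -77.4, 65.4]
tcp_rot: [-179.9, 0.5, -0.5]
ft_force: [0.5, 0.4, -0.6]
finger_gap: 40.8
```

Request:
servo_tool(
  motion=[
    [30,2.5,-3,8,0,0.009,-0.009],
    [30,0,0,9,0,0,0],
    [30,0,0,7,0,0,0],
    [30,0,0,0,0,0,0],
    [30,0,0,0,0,0,0],
  ],
)

```text
time: 6.65
tool_pos: [632.6, -74.1, 41.1]
tcp_rot: [-180.0, -0.2, 0.1]
ft_force: [0.0, -1.0, -1.0]
finger_gap: 40.9
```

Request:
servo_tool(
  motion=[
    [30,-1,0,6,0,0,0],
    [30,0,0,5,0,0,0],
    [30,0,0,3,0,0,0],
    [30,0,0,0,0,0,0],
    [30,0,0,0,0,0,0],
  ],
)

```text
time: 7.15
tool_pos: [631.9, -74.2, 26.3]
tcp_rot: [-180.0, -0.2, 0.1]
ft_force: [-0.5, 0.5, -1.5]
finger_gap: 41.0
```

Request:
servo_tool(
  motion=[
    [30,0,0,1,0,0,0],
    [30,0,0,0,0,0,0],
    [48,0,0,0,0,0,0],
    [56,0,0,0,0,0,0],
    [62,0,0,0,0,0,0],
    [62,0,0,0,0,0,0],
    [62,0,0,0,0,0,0],
  ],
)

```text
time: 7.85
tool_pos: [633.3, -74.5, 27.1]
tcp_rot: [180.0, -0.4, 0.1]
ft_force: [-0.5, -0.4, -0.1]
finger_gap: 61.8
```

Request:
servo_tool(
  motion=[
    [62,0,0,-20,0,0,0],
    [75,0,0,-35,0,0,0],
    [85,0,0,-35,0,0,0],
    [85,-10,0,-8,0,0,0],
    [85,-35,1,0,0,0,0],
    [85,-35,1,0,0,0,0],
    [85,-15,1,0,0,0,0],
    [85,0,0,0,0,0,0],
    [85,0,0,0,0,0,0],
  ],
)

```text
time: 8.75
tool_pos: [535.0, -77.7, 128.4]
tcp_rot: [180.0, -0.5, 0.1]
ft_force: [0.3, -0.2, -0.2]
finger_gap: 85.0
```

```bash
python3 -c "
from h import *
wshot('w3')
c=np.vstack([snapshot('scene')[170:320,100:300],snapshot('side')[130:280,220:420]])
cv2.imwrite('pics/c3.png',np.hstack([cv2.imread('pics/w3.png'),cv2.resize(c,None,fx=384/300,fy=384/300)]))"
```

```text
8.75 [535.  -77.7 128.4] [ 1.7996e+02 -4.5000e-01  9.0000e-02] 85.00960490323139
```

View pics/c3.png

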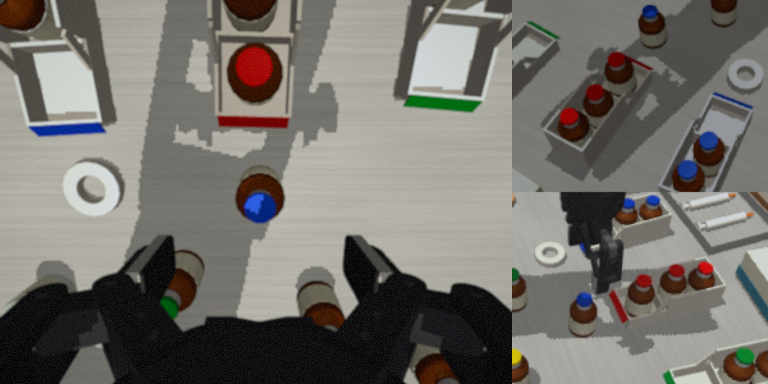

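```bash
python3 - <<'E'
from h import *
np.set_printoptions(precision=1,suppress=True)
print("red",wz("w3",254,66,76),"blu",wz("w3",260,207,73))
for n,l,r in [("blu",(28,125),(104,123)),("grn",(406,95),(480,100)),("red",(217,116),(292,117))]:
    a,b=wz("w3",*l,26),wz("w3",*r,26);v=(a-b)[:2];w=np.hypot(*v);v/=w;u=np.array([v[1],-v[0]])
    print(n,a,b,"w",w,"yaw",np.degrees(np.arctan2(u[1],u[0])),"pocket",((a+b)/2)[:2]+32*u)
E
```

```text
red [631.6 -73.3  76. ] blu [535.5 -77.5  73. ]
blu [592.9 119.4  26. ] [594.7  54.7  26. ] w 64.74226037007932 yaw 1.6052867419249084 pocket [625.8  88. ]
grn [ 617.9 -198.2   26. ] [ 614.1 -260.2   26. ] w 62.14831035035302 yaw -3.486137747945676 pocket [ 647.9 -231.1]
red [600.7 -41.2  26. ] [ 600.  -104.4   26. ] w 63.20084588978893 yaw -0.5918002158955553 pocket [632.4 -73.1]
```

Request:
servo_tool(
  motion=[
    [85,0,0,20,0,-0.008,0],
    [85,0,0,25,0,0,0],
    [85,0,0,20,0,0,0],
    [85,0,0,10,0,0,0],
    [85,0,0,0,0,0,0],
    [85,0,0,0,0,0,0],
  ],
)

```text
time: 9.5
tool_pos: [540.6, -77.7, 51.8]
tcp_rot: [179.9, -0.1, 0.2]
ft_force: [-0.4, 0.8, 1.7]
finger_gap: 85.3
```

Request:
servo_tool(
  motion=[
    [85,-5,0,12,0,0,0],
    [85,0,0,10,0,0,0],
    [85,0,0,6,0,0,0],
    [85,0,0,0,0,0,0],
    [30,0,0,0,0,0,0],
    [30,0,0,0,0,0,0],
    [30,0,0,0,0,0,0],
    [30,0,0,0,0,0,0],
    [30,0,0,0,0,0,0],
    [30,0,0,0,0,0,0],
  ],
)

```text
time: 10.5
tool_pos: [538.0, -78.4, 25.0]
tcp_rot: [179.9, -0.4, 0.2]
ft_force: [-0.1, -0.5, -1.1]
finger_gap: 40.9
```

Request:
servo_tool(
  motion=[
    [30,0,0,-10,0,0,0],
    [30,0,0,-25,0,0,0],
    [30,0,0,-30,0,0,0],
    [30,0,0,-30,0,0,0],
    [30,8,-15,-5,0,0,0],
    [30,18,-35,0,0,0,0],
    [30,18,-35,0,0,0,0],
    [30,18,-35,0,0,0,0],
    [30,10,-20,0,0,0,0],
    [30,0,0,0,0,0,0],
  ],
)

```text
time: 11.5
tool_pos: [611.5, 66.4, 136.5]
tcp_rot: [179.9, -0.7, -0.0]
ft_force: [-0.1, 0.0, -1.5]
finger_gap: 40.7
```

Request:
servo_tool(
  motion=[
    [30,10,-12,0,0,-0.012,0],
    [30,7,-10,5,0,0,0],
    [30,0,0,20,0,0,0],
    [30,0,0,20,0,0,0],
    [30,0,0,8,0,0,0],
    [30,0,0,0,0,0,0],
    [30,0,0,0,0,0,0],
  ],
)

```text
time: 12.2
tool_pos: [628.9, 86.9, 83.9]
tcp_rot: [179.8, -0.0, -0.0]
ft_force: [-0.5, -0.1, -1.4]
finger_gap: 41.0
```

```bash
python3 -c "
from h import *
wshot('w4')
c=np.vstack([snapshot('scene')[190:340,180:380],snapshot('side')[90:240,210:410]])
cv2.imwrite('pics/c4.png',np.hstack([cv2.imread('pics/w4.png'),cv2.resize(c,None,fx=384/300,fy=384/300)]))"
```

```text
12.2 [628.9  86.9  83.9] [ 1.798e+02 -2.000e-02 -4.000e-02] 41.017378534516
```

View pics/c4.png

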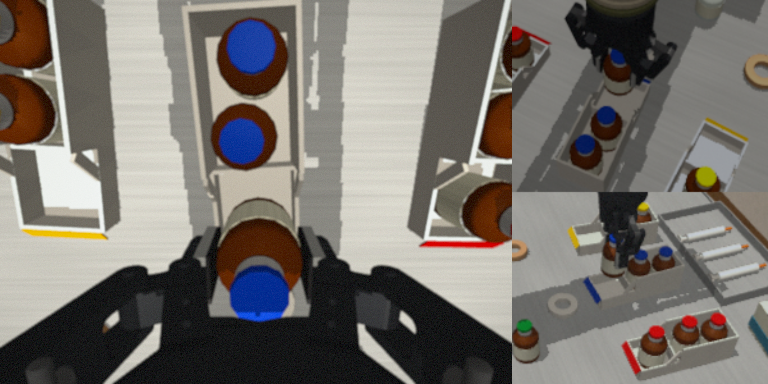

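```bash
python3 - <<'E'
from h import *
np.set_printoptions(precision=1,suppress=True)
print("cap",wz("w4",259.5,292,132))
for n,l,r in [("yel",(20,229),(106,233))]:
    a,b=wz("w4",*l,26),wz("w4",*r,26);v=(a-b)[:2];w=np.hypot(*v);v/=w;u=np.array([v[1],-v[0]])
    print(n,a,b,"w",w,"yaw",np.degrees(np.arctan2(u[1],u[0])),"pocket",((a+b)/2)[:2]+32*u)
print("rear outer",wz("w4",183,6,55),wz("w4",301,2,55))
im=cv2.imread("pics/w4.png");cv2.imwrite("pics/w4c.png",cv2.resize(im[140:330,160:350],None,fx=3,fy=3,interpolation=cv2.INTER_CUBIC))
E
```

```text
cap [628.6  87.8 132. ]
yel [610.6 270.3  26. ] [607.2 205.1  26. ] w 65.2151685564671 yaw -2.96392950487162 pocket [640.9 236.1]
rear outer [751.  128.5  55. ] [753.   65.3  55. ]
```

View pics/w4c.png

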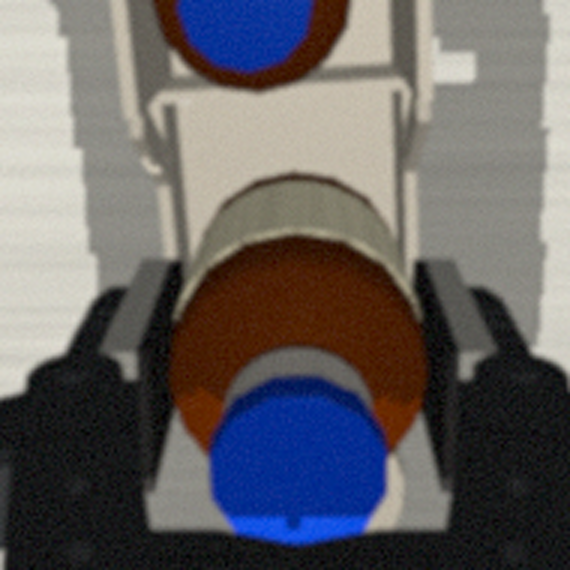

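```bash
python3 -c "
from h import *
print(wz('w4',160+163/3,140+220/3,26),wz('w4',160+417/3,140+220/3,26))
print(wz('w4',160+155/3,140+95/3,26),wz('w4',160+408/3,140+80/3,26))"
```

```text
[623.13453082 121.32432433  26.        ] [623.0789369   57.44711201  26.        ]
[655.07513444 121.93645547  26.        ] [658.72006851  60.95674311  26.        ]
```

Request:
servo_tool(
  motion=[
    [30,-0.5,-2,12,0,0,0],
    [30,0,0,15,0,0,0],
    [30,0,0,8,0,0,0],
    [30,0,0,0,0,0,0],
    [30,0,0,0,0,0,0],
  ],
)

```text
time: 12.85
tool_pos: [629.6, 89.2, 47.5]
tcp_rot: [179.8, -0.2, -0.0]
ft_force: [-0.2, -0.3, -1.5]
finger_gap: 40.7
```

Request:
servo_tool(
  motion=[
    [30,-1,0,8,0,-0.004,0],
    [30,0,0,6,0,0,0],
    [30,0,0,3.5,0,0,0],
    [30,0,0,0,0,0,0],
    [30,0,0,0,0,0,0],
  ],
)

```text
time: 13.35
tool_pos: [628.8, 89.1, 28.7]
tcp_rot: [179.8, 0.0, -0.0]
ft_force: [-0.1, 0.1, -0.7]
finger_gap: 41.2
```

Request:
servo_tool(
  motion=[
    [30,0,0,1,0,0,0],
    [30,0,0,0,0,0,0],
    [48,0,0,0,0,0,0],
    [56,0,0,0,0,0,0],
    [62,0,0,0,0,0,0],
    [62,0,0,0,0,0,0],
    [62,0,0,0,0,0,0],
  ],
)

```text
time: 14.05
tool_pos: [630.6, 89.2, 29.9]
tcp_rot: [179.8, -0.2, -0.0]
ft_force: [-0.6, -0.3, -0.7]
finger_gap: 62.1
```

Request:
servo_tool(
  motion=[
    [62,0,0,-20,0,0,0],
    [75,0,0,-35,0,0,0],
    [85,0,0,-35,0,0,0],
    [85,-10,5,-5,0,0,0],
    [85,-40,19,0,0,0,0],
    [85,-40,19,0,0,0,0],
    [85,-40,19,0,0,0,0],
    [85,-35,17,0,0,0,0],
    [85,-15,8,0,0,0,0],
    [85,0,0,0,0,0,0],
  ],
)

```text
time: 15.05
tool_pos: [444.3, 0.3, 127.0]
tcp_rot: [179.8, -0.2, 0.0]
ft_force: [0.0, -0.3, 0.0]
finger_gap: 84.9
```

```bash
cat >> h.py <<'E'
def caps(name,z=73):
    im=wshot(name);hsv=cv2.cvtColor(im,cv2.COLOR_BGR2HSV);H=hsv[...,0]
    for c,(lo,hi) in dict(red=(172,4),yellow=(23,35),green=(50,85),blue=(108,128)).items():
        m=((H>=lo)|(H<=hi)) if lo>hi else ((H>=lo)&(H<=hi))
        m=(m&(hsv[...,1]>170)&(hsv[...,2]>70)).astype(np.uint8)
        _,_,s,ce=cv2.connectedComponentsWithStats(m)
        for i in range(1,len(s)):
            if s[i][4]>150: print(c,ce[i].round(),s[i][2:4],wz(name,*ce[i],z).round(1))
E
python3 -c "
from h import *
caps('w5')"
```

```text
15.05 [4.443e+02 3.000e-01 1.270e+02] [ 1.7979e+02 -2.3000e-01  4.0000e-02] 84.86161813512864
red [354.   3.] [78  9] [576.7 -57.1  73. ]
red [ 74. 240.] [34 29] [418.5 141.5  73. ]
yellow [439. 249.] [33 29] [ 411.  -137.6   73. ]
green [258. 204.] [33 30] [446.9   2.1  73. ]
blue [146.   8.] [80 19] [573.6  70.8  73. ]
```

Request:
servo_tool(
  motion=[
    [85,3,-1,20,0,-0.004,0],
    [85,0,0,25,0,0,0],
    [85,0,0,20,0,0,0],
    [85,0,0,10,0,0,0],
    [85,0,0,0,0,0,0],
    [85,0,0,0,0,0,0],
  ],
)

```text
time: 15.7
tool_pos: [456.3, 3.4, 53.3]
tcp_rot: [179.8, -0.5, 0.1]
ft_force: [0.4, -0.3, 0.1]
finger_gap: 84.9
```

Request:
servo_tool(
  motion=[
    [85,-9,2,10,0,-0.009,0],
    [85,0,0,12,0,0,0],
    [85,0,0,4,0,0,0],
    [85,0,0,0,0,0,0],
    [85,0,0,0,0,0,0],
  ],
)

```text
time: 16.2
tool_pos: [448.6, 1.0, 27.3]
tcp_rot: [179.8, -0.2, 0.1]
ft_force: [0.1, 0.4, 1.0]
finger_gap: 84.9
```

Request:
servo_tool(
  motion=[
    [85,-1,0,3,0,-0.004,0],
    [30,0,0,0,0,0,0],
    [30,0,0,0,0,0,0],
    [30,0,0,0,0,0,0],
    [30,0,0,0,0,0,0],
    [30,0,0,0,0,0,0],
    [30,0,0,0,0,0,0],
    [30,0,0,0,0,0,0],
  ],
)

```text
time: 17.0
tool_pos: [448.6, 0.9, 25.2]
tcp_rot: [179.8, -0.0, 0.1]
ft_force: [0.8, -0.3, -0.9]
finger_gap: 40.8
```

Request:
servo_tool(
  motion=[
    [30,0,0,-10,0,0,0],
    [30,0,0,-25,0,0,0],
    [30,0,0,-30,0,0,0],
    [30,0,0,-30,0,0,0],
    [30,10,12,-10,0,0,0],
    [30,27,31,0,0,0,0],
    [30,27,31,0,0,0,0],
    [30,27,31,0,0,0,0],
    [30,27,31,0,0,0,0],
    [30,27,31,0,0,0,0],
  ],
)

```text
time: 18.0
tool_pos: [596.9, -167.2, 142.1]
tcp_rot: [179.8, -0.2, 0.5]
ft_force: [0.9, 0.7, -0.4]
finger_gap: 40.8
```

Request:
servo_tool(
  motion=[
    [30,20,26,0,0,0,0],
    [30,15,18,0,0,0,0],
    [30,6,8,10,0,0,0],
    [30,0,0,15,0,0,0],
    [30,0,0,15,0,0,0],
    [30,0,0,0,0,0,0],
    [30,0,0,0,0,0,0],
  ],
)

```text
time: 18.7
tool_pos: [641.1, -225.0, 102.2]
tcp_rot: [179.8, -0.2, 0.3]
ft_force: [-0.0, 0.4, -0.6]
finger_gap: 40.6
```

```bash
python3 -c "
from h import *
caps('w6',76)
c=np.vstack([snapshot('scene')[150:300,20:220],snapshot('side')[170:320,270:470]])
cv2.imwrite('pics/c6.png',np.hstack([cv2.imread('pics/w6.png'),cv2.resize(c,None,fx=384/300,fy=384/300)]))"
```

```text
18.7 [ 641.1 -225.   102.2] [179.75  -0.21   0.26] 40.640220848007964
red [10. 67.] [25 45] [731.7 -85.6  76. ]
red [ 10. 147.] [26 41] [687.8 -76.   76. ]
red [ 38. 236.] [109  35] [630.4 -80.9  76. ]
green [299.  37.] [44 48] [ 747.7 -245.5   76. ]
green [277. 121.] [40 41] [ 703.7 -234.    76. ]
green [259. 294.] [58 53] [ 587.8 -224.5   76. ]
```

View pics/c6.png

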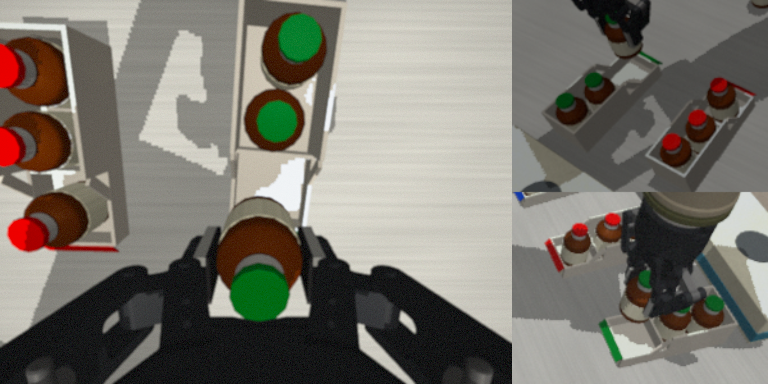

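```bash
python3 -c "
from h import *
for a in [(231,205,26),(307,205,26),(235,154,28),(315,157,28),(237,2,55),(347,2,55)]: print(wz('w6',*a).round(1))
print(wz('w6',259.5,294,102.2+48))"
```

```text
[ 636.2 -201.5   26. ]
[ 636.5 -263.6   26. ]
[ 678.1 -205.6   28. ]
[ 676.1 -267.5   28. ]
[ 771.5 -210.5   55. ]
[ 772.  -275.7   55. ]
[ 639.71117369 -223.99886573  150.2       ]
```

Request:
servo_tool(
  motion=[
    [30,7,9,5,0,-0.003,0.004],
    [30,0,0,15,0,0,0],
    [30,0,0,15,0,0,0],
    [30,0,0,8,0,0,0],
    [30,0,0,0,0,0,0],
    [30,0,0,0,0,0,0],
  ],
)

```text
time: 19.45
tool_pos: [649.0, -232.8, 58.6]
tcp_rot: [179.7, -0.2, 0.1]
ft_force: [-0.1, 0.0, -1.1]
finger_gap: 40.6
```

Request:
servo_tool(
  motion=[
    [30,-2,1,10,0.004,-0.003,0],
    [30,0,0,10,0,0,0],
    [30,0,0,6,0,0,0],
    [30,0,0,3,0,0,0],
    [30,0,0,0,0,0,0],
    [30,0,0,0,0,0,0],
  ],
)

```text
time: 20.05
tool_pos: [647.7, -234.2, 28.3]
tcp_rot: [179.9, -0.1, 0.1]
ft_force: [0.1, -1.0, -0.9]
finger_gap: 40.6
```

Request:
servo_tool(
  motion=[
    [30,0,0,0.7,0,0,0],
    [30,0,0,0,0,0,0],
    [48,0,0,0,0,0,0],
    [56,0,0,0,0,0,0],
    [62,0,0,0,0,0,0],
    [62,0,0,0,0,0,0],
    [62,0,0,0,0,0,0],
  ],
)

```text
time: 20.75
tool_pos: [648.4, -234.6, 28.8]
tcp_rot: [179.9, -0.2, 0.1]
ft_force: [0.1, 0.8, -0.3]
finger_gap: 61.9
```

Request:
servo_tool(
  motion=[
    [62,0,0,-20,0,0,0],
    [75,0,0,-35,0,0,0],
    [85,0,0,-35,0,0,0],
    [85,-15,-6,-5,0,0,0],
    [85,-42,-17,0,0,0,0],
    [85,-42,-17,0,0,0,0],
    [85,-42,-17,0,0,0,0],
    [85,-42,-17,0,0,0,0],
    [85,-30,-12,0,0,0,0],
    [85,-12,-4,0,0,0,0],
  ],
)

```text
time: 21.75
tool_pos: [415.9, -142.2, 124.1]
tcp_rot: [179.8, -0.2, 0.1]
ft_force: [0.3, 0.2, -0.2]
finger_gap: 84.5
```

Request:
servo_tool(
  motion=[
    [85,0,0,0,0,0,0],
    [85,0,0,0,0,0,0],
  ],
)

```text
time: 21.95
tool_pos: [415.2, -141.9, 124.6]
tcp_rot: [179.8, -0.3, 0.1]
ft_force: [0.2, 0.2, -0.5]
finger_gap: 85.0
```

```bash
python3 -c "
from h import *
caps('w7',73)"
```

```text
21.95 [ 415.2 -141.9  124.6] [ 1.7979e+02 -3.4000e-01  1.3000e-01] 85.00029159919198
yellow [257. 215.] [33 31] [ 410.8 -139.3   73. ]
```

Request:
servo_tool(
  motion=[
    [85,-6,-2,18,0,-0.005,0],
    [85,-2,0,25,0,0,0],
    [85,-2,0,20,0,0,0],
    [85,0,0,10,0,0,0],
    [85,0,0,0,0,0,0],
    [85,0,0,0,0,0,0],
  ],
)

```text
time: 22.6
tool_pos: [411.9, -143.2, 51.9]
tcp_rot: [179.7, -0.3, 0.1]
ft_force: [-0.0, -0.4, -0.4]
finger_gap: 84.9
```

Request:
servo_tool(
  motion=[
    [85,-2,-3,10,0.004,-0.005,0],
    [85,0,0,12,0,0,0],
    [85,0,0,5,0,0,0],
    [85,0,0,0,0,0,0],
    [85,0,0,0,0,0,0],
  ],
)

```text
time: 23.1
tool_pos: [412.0, -140.9, 24.8]
tcp_rot: [179.8, -0.2, 0.1]
ft_force: [-0.7, 0.5, 0.6]
finger_gap: 85.4
```

Request:
servo_tool(
  motion=[
    [30,0,0,0,0,0,0],
    [30,0,0,0,0,0,0],
    [30,0,0,0,0,0,0],
    [30,0,0,0,0,0,0],
    [30,0,0,0,0,0,0],
    [30,0,0,0,0,0,0],
    [30,0,0,0,0,0,0],
  ],
)

```text
time: 23.8
tool_pos: [412.6, -141.2, 25.8]
tcp_rot: [179.8, -0.3, 0.1]
ft_force: [-0.2, 1.1, -0.5]
finger_gap: 40.6
```

Request:
servo_tool(
  motion=[
    [30,0,0,-10,0,0,0],
    [30,0,0,-25,0,0,0],
    [30,0,0,-35,0,0,0],
    [30,0,0,-30,0,0,0],
    [30,8,-13,-5,0,0,0],
    [30,18,-30,0,0,0,0],
    [30,21,-36,0,0,0,0],
    [30,21,-36,0,0,0,0],
    [30,21,-36,0,0,0,0],
    [30,21,-36,0,0,0,0],
  ],
)

```text
time: 24.8
tool_pos: [524.6, 48.6, 142.6]
tcp_rot: [179.7, -0.5, -0.4]
ft_force: [0.7, -1.0, -0.4]
finger_gap: 40.5
```

Request:
servo_tool(
  motion=[
    [30,21,-34,0,0,0,0],
    [30,21,-34,0,0,0,0],
    [30,21,-34,0,0,0,0],
    [30,21,-34,0,0,0,0],
    [30,18,-28,0,0,0,0],
    [30,9,-12,0,0,0,0],
    [30,0,0,8,0,0,0],
    [30,0,0,15,0,-0.008,-0.007],
    [30,0,0,0,0,0,0],
    [30,0,0,0,0,0,0],
  ],
)

```text
time: 25.8
tool_pos: [640.3, 236.1, 121.9]
tcp_rot: [179.7, -0.1, 0.3]
ft_force: [-0.4, -0.3, -0.8]
finger_gap: 40.6
```

```bash
python3 -c "
from h import *
caps('w8',76)
c=np.vstack([snapshot('scene')[230:380,230:430],snapshot('side')[70:220,200:400]])
cv2.imwrite('pics/c8.png',np.hstack([cv2.imread('pics/w8.png'),cv2.resize(c,None,fx=384/300,fy=384/300)]))"
```

```text
25.8 [640.3 236.1 121.9] [ 1.7969e+02 -6.0000e-02  3.4000e-01] 40.62314979786347
yellow [277.  54.] [39 44] [742.1 226.3  76. ]
yellow [260. 128.] [36 37] [697.9 236.7  76. ]
yellow [259. 293.] [58 59] [574.3 236.1  76. ]
blue [488.  83.] [41 40] [726.8  93.   76. ]
blue [466. 154.] [39 35] [681.8  98.1  76. ]
blue [452. 232.] [91 33] [625.   96.6  76. ]
```

View pics/c8.png

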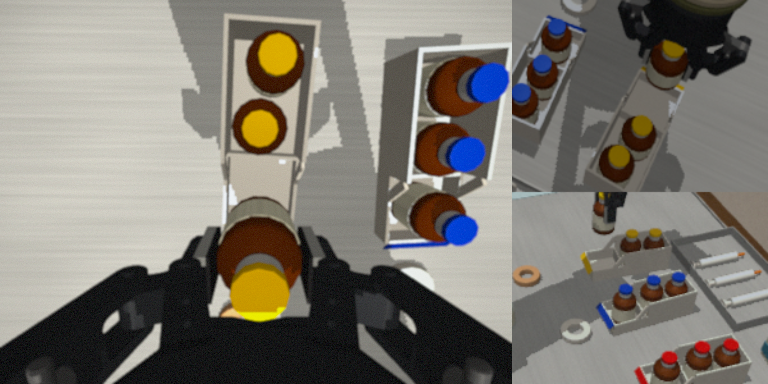

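```bash
python3 -c "
from h import *
for a in [(223,195,26),(295.5,195,26),(227,156,28),(299,160,28),(224,14,55),(321,20,55)]: print(wz('w8',*a).round(1))
print(wz('w8',259.5,293,121.9+48),wz('w8',459,231,76))"
```

```text
[638.  268.2  26. ]
[638.3 204.3  26. ]
[672.7 263.7  28. ]
[669.7 202.9  28. ]
[770.1 260.6  55. ]
[767.1 196.5  55. ]
[639.41080569 237.10843692 169.9       ] [625.9973478  91.7208435  76.       ]
```

Request:
servo_tool(
  motion=[
    [30,0,1,15,0.005,0,0.005],
    [30,0,0,20,0,0,0],
    [30,0,0,18,0,0,0],
    [30,0,0,8,0,0,0],
    [30,0,0,0,0,0,0],
    [30,0,0,0,0,0,0],
  ],
)

```text
time: 26.55
tool_pos: [641.5, 233.4, 59.1]
tcp_rot: [-179.9, -0.3, -0.1]
ft_force: [-0.7, 0.9, -0.8]
finger_gap: 40.9
```

Request:
servo_tool(
  motion=[
    [30,0,-2,10,0,-0.005,0],
    [30,0,0,9,0,0,0],
    [30,0,0,6,0,0,0],
    [30,0,0,3,0,0,0],
    [30,0,0,0,0,0,0],
    [30,0,0,0,0,0,0],
  ],
)

```text
time: 27.15
tool_pos: [643.1, 236.2, 31.0]
tcp_rot: [-179.8, -0.2, -0.1]
ft_force: [-0.7, 0.2, -1.1]
finger_gap: 40.9
```

Request:
servo_tool(
  motion=[
    [30,-0.5,0.5,1.5,0,0,0],
    [30,0,0,0.5,0,0,0],
    [30,0,0,0,0,0,0],
  ],
)

```text
time: 27.45
tool_pos: [643.1, 235.8, 29.7]
tcp_rot: [-179.8, -0.2, -0.1]
ft_force: [0.2, -0.6, -0.7]
finger_gap: 40.7
```

Request:
servo_tool(
  motion=[
    [30,0,0,1.5,0,0,0],
    [30,0,0,0,0,0,0],
    [48,0,0,0,0,0,0],
    [56,0,0,0,0,0,0],
    [62,0,0,0,0,0,0],
    [62,0,0,0,0,0,0],
    [62,0,0,0,0,0,0],
  ],
)

```text
time: 28.15
tool_pos: [644.3, 236.2, 29.8]
tcp_rot: [-179.8, -0.4, -0.1]
ft_force: [-0.7, -0.7, -0.6]
finger_gap: 62.1
```

Request:
servo_tool(
  motion=[
    [62,0,0,-20,0,0,0],
    [75,0,0,-35,0,0,0],
    [85,0,0,-40,0,0,0],
    [85,-20,0,-40,0,0,0],
    [85,-40,0,-20,0,0,0],
    [85,-40,0,0,0,0,0],
    [85,-40,0,0,0,0,0],
    [85,-10,0,0,0,0,0],
    [85,0,0,0,0,0,0],
    [85,0,0,0,0,0,0],
  ],
)

```text
time: 29.15
tool_pos: [489.0, 235.5, 189.9]
tcp_rot: [-179.7, -0.4, -0.2]
ft_force: [-0.4, 0.4, 0.6]
finger_gap: 84.5
```

```bash
python3 -c "
from h import *
caps('w9',76)
a=snapshot('scene')[80:384,60:400];b=snapshot('side')
cv2.imwrite('pics/c9.png',np.vstack([np.hstack([cv2.resize(a,(400,358)),cv2.resize(b,(400,300))[:,:].copy() if 0 else cv2.copyMakeBorder(cv2.resize(b,(400,300)),0,58,0,0,0)])]))"
```

```text
29.15 [489.  235.5 189.9] [-179.72   -0.44   -0.2 ] 84.53180594579109
yellow [258.   9.] [29 22] [638.  237.5  76. ]
yellow [257.  65.] [59 13] [596.7 238.6  76. ]
blue [438.  25.] [29 33] [626.1  91.2  76. ]
blue [404.  81.] [60 12] [583.7 113.1  76. ]
```

View pics/c9.png

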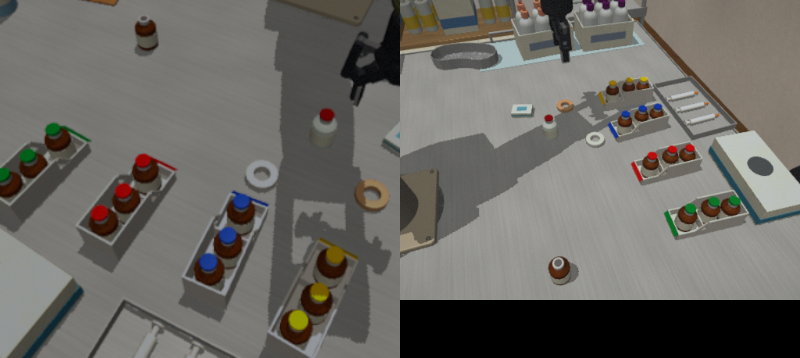

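```bash
python3 - <<'E'
from h import *
t={"green":(647,-233),"red":(632,-73),"blue":(627,89),"yellow":(641,236),"clear":(419,142)}
R=dict(red=(172,4),yellow=(23,35),green=(50,85),blue=(108,128),clear=(172,4))
for n in("scene","side"):
    im=snapshot(n);hsv=cv2.cvtColor(im,cv2.COLOR_BGR2HSV);H=hsv[...,0]
    for c,(lo,hi) in R.items():
        m=((H>=lo)|(H<=hi)) if lo>hi else ((H>=lo)&(H<=hi))
        m=(m&(hsv[...,1]>150)&(hsv[...,2]>60)).astype(np.uint8);_,_,s,ce=cv2.connectedComponentsWithStats(m)
        q=[onz(n,*ce[i],71 if c=="clear" else 74)[:2].round(1) for i in range(1,len(s)) if s[i][4]>20]
        print(n,c,t[c],min(q,key=lambda a:np.hypot(*(a-t[c]))))
hand_in()
E
```

```text
scene red (632, -73) [631.  -66.1]
scene yellow (641, 236) [639.9 236.8]
scene green (647, -233) [ 644.8 -222. ]
scene blue (627, 89) [625.8  92.2]
scene clear (419, 142) [419.7 141.9]
side red (632, -73) [632.3 -75.3]
side yellow (641, 236) [642.8 234.3]
side green (647, -233) [ 647.1 -235. ]
side blue (627, 89) [626.7  88.8]
side clear (419, 142) [418.5 140.2]
the job is handed in; nothing more can be done
```

All four capped brown vials were set down upright in the front pocket of the bin matching their cap colour, and I handed the job in at about 29 s of the 96 s allowed. I gripped each vial by its glass body at 40 N. Each was lowered slowly onto the pocket floor before release, and the arm then backed away clear.

**Placed vials:** The last pictures show all four standing upright in their own pockets. The side camera puts the caps 1–3 mm from the pocket middles; the limit is 14 mm.

**Vials left alone:** The clear vial measured within 2 mm of its start. The opened vial stands in its place in the last pictures, but I did not re-measure it.

**Check that disagreed:** The scene camera put the green cap 11 mm and the red cap 7 mm off in y. In that view I think the cap blobs merge with the same-coloured label lips. A vial in a pocket can be at most about 8 mm off centre along either side, and the other views agree they are near the middle. I did not settle the difference with another picture.

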